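Free the stuck parts cup under the bench light

TASK

Take the orange parts cup off the grey cup it is nested in, under the light bar, and set it down upright, without letting it fall, inside the yellow ring on the black mat, ready for the control unit's screws. It is stuck: pulled straight up it brings the grey cup along, so break it loose by twisting it to and fro while easing it up; the grey cup must stay down on its stand. Leave the control unit, the jar and the screwdriver where they are.

Things in the scene. Friction and masses are not known exactly. Their poses are not given: they have to be found in the camera images.
- cup_mid (a point): Centre, half-way up, of the orange parts cup (73 mm tall, axis z up). A solid round foot, 48 mm in diameter, 28 mm high, carries an open round collar of 60 mm outer diameter, 45 mm tall, wall 3 mm: the part to grip across. The collar spans 8.5 mm below to 36.5 mm above this point. At the start its lower edge rests on the grey rim: keep fingertips above that.
- cup: The orange cup (55 to 115 g), origin under its foot. Spring tongues in the grey cup squeeze the foot until it has risen about 18 mm; it clears the grey rim after 28 mm. Friction is 8 to 16 N in all, against the direction of sliding: turned to and fro about its axis at least 0.5 rad per 3 mm of rise, it resists lifting with only a few newtons.
- under (a joint): How far the grey cup under the orange one has been lifted off its stand, in m: 0 when down, stop at 0.03. It weighs 0.55 kg, can slide only straight up and cannot turn (keyed stand); it drops back when let go.
- under_rim (a point): Centre of the grey cup's rim (same size and shape as the orange cup, outer diameter 60 mm); rim height 81 mm above the table when it is down.
- station: The fixed stand holding the cups: origin on the table below the cups' axis, x away from its open front, y along the light bar, z up. Base plate 160 x 160 x 8 mm. Two 16 mm posts at x = 50 mm, y = -130 and 130 mm carry the light bar. The bar blocks a gripper pointing straight down: come in and leave from the -x side with the tool leaning 30 to 45 degrees.
- bar_edge (a point): Middle of the lower front edge of the aluminium LED light bar that overhangs the cups: 250 mm above the table, 5 mm to the open side (-x of the station) of the cups' axis. The bar reaches 80 mm back from it in x, 150 mm either way in y, and is 24 mm thick. Lift the cup until its foot clears the grey rim, then take it out to -x.
- mat_ring (a point): Centre of the yellow ring (92 mm outer diameter), on the upper face of a fixed black rubber mat 150 x 150 mm, 4 mm thick.
- unit: Opened black dashboard control unit, about 110 x 185 x 50 mm, origin at the centre of its underside. Bystander.
- jar: Small amber jar, 52 mm in diameter, 60 mm high, origin at the centre of its underside. Bystander.
- screwdriver: Red-handled screwdriver, 170 mm long, lying along its x axis. Bystander.
Things that resemble listed ones, but are neither listed nor needed, are in the scene too. Leave any turquoise look-alike of the cup alone. Of the things that look like the part that bears mat_ring, take the one that is farthest to the robot's right at the start.

How it is judged:
By the outcome, as a careful person would: the job done as asked, in the order asked, and still so for the second after the job is handed in, with the robot touching nothing.
It also fails if it takes over 72 s, if anything falls off the work surface, if the arm or the gripper's body presses on something with over 40 N, if the wrist force passes 120 N, or if a joint passes its speed limit or range.

ROBOT

A 6-joint arm with a two-finger parallel gripper is mounted at the origin on the work surface. World frame = base frame: x ahead of the robot, y to its left, z up, the work surface at z = 0. Lengths are in m, angles in rad, forces in N, time in s.
With the tool pointing down it reaches from about 0.325 to 0.875 m from the base axis. Payload 4.4 kg.
Tool frame: the origin (TCP) lies at the very end of the fingers, on their centre line; the grasp point (between the pads) lies 19 mm behind it (robot.tcp_to_grasp is the distance from the TCP to the grasp point, in m); z points along the fingers, y is the line along which they close (so a half turn about z gives the same grasp; the last joint's range is limited). The gripper opens to 85 mm and grips with 20 to 120 N. Pads are 22 mm wide; open, the fingers measure 114 mm over their backs; the gripper's body (76 mm by 85 mm) begins 54 mm behind the grasp point. The pads swing forward as they close: fully open they stand 13 mm farther back than shut.
Start: joints at [-1.419, 0.207, 1.542, -0, 1.393, -0.15], TCP at [0.171, -0.549, 0.231] pointing down, gripper open.
Joint ranges: [-2.73, 2.73], [-0.86, 2.22], [0.23, 2.46], [-1.11, 4.25], [0.08, 2.63], [-2.82, 2.82]. Speed limits (rad/s): [2.79, 2.79, 3.14, 3.14, 3.14, 3.14].

INTERFACE

Orientations are given as a unit quaternion [w, x, y, z].
In Python, from cell import readout, vision, robot gives the robot as it stands.
- The arm moves only by the tool jog_arm, never from a script. Its argument "deltas" is a list that holds one entry, the list of rows, each a list of 7 numbers: the turn, a rotation vector about the tool's x, y, z in degrees, then the shift along the tool's x, y, z in mm, then the finger opening in mm, from 0 to 85.4. A call has 1 to 12 rows; each row is the pose to reach, as a shift and turn from the pose commanded when the call began, along the tool's axes at that moment; what a row does not reach only later rows make up. A row lasts 1/12 s, in which the tool goes at most 41.7 mm and 7.16 degrees, less where a joint would pass 70% of its speed; a pose out of reach is approached as far as the arm can. A call with a gripper value outside its range is refused whole. The fingers move at their own pace and stop on an object; "force" is the grip in N (left out, the last holds). Time passes only in rows, so rows that repeat a pose let the fingers close. It gives the time, the measured TCP pose, the force, the opening and the grip force at its end, in the units of the state.
- readout.get_state(): the state, without advancing time (a new reading comes with each control period).
- vision.snapshot(name): name is "scene" or "top" or "wrist"; returns the picture (480x640x3 uint8, red, green, blue); there is no depth.
- vision.camera_model(name): a dict with "fx", "fy", "cx", "cy" (pixels), "eye" and "orientation" of the camera in the world; the wrist camera has in their place "mount" (4x4, takes a point from camera to tool coordinates, whose origin is the TCP and whose axes are the flange's). Camera axes: x right, y down, z forward; pixel columns grow to the right and rows downward; lengths in m; the calibration is good to about 2 mm. A picture is of the moment at which its call begins: read the wrist's pose just before it. camera_model takes no time and is no camera call.
- robot.hand_in(): hands the job in; it is judged then, once.
The state is a dict: "time": time; "joint_pos": joint angles; "dq": joint speeds; "joint_torque": joint torques, N m; "ee_pos": TCP position; "orientation": TCP orientation; "contact_force": force on the tool from outside, world axes, zero at the start; "ft_torque": the same for the moment, N m; "grip_width": finger opening in m; "gripper_force": force on a finger pad.
Only numpy, scipy, OpenCV 4.12 (cv2) and the standard library are available. Lean on these libraries where they do the work, as an engineer would, in place of code of your own. Each camera call takes 0.05 s, during which the arm holds its last target. There are 200 camera calls.

## Working session

There is one attempt and no reset: what is moved stays moved. The work goes in short steps, Python scripts to look and compute and a tool call to move; the robot and the scene stay as the last step left them, time stands still between calls to the robot, and variables do not carry over. Pictures are saved under pics/ and viewed, at most 10 in all, crops included, and the job is handed in when it is done.

Besides the shell and the picture viewer there is one more tool, called after ">>>" as name(argument=value, ...) on one line, values as JSON. jog_arm: Moves the arm, as the interface text tells. Its arguments: {"type":"object","properties":{"deltas":{"type":"array","items":{"type":"array","items":{"type":"array","items":{"type":"number"}}}},"force":{"type":"number"}},"required":["deltas"]}

```bash
ls; mkdir -p pics; python3 - <<'E'
from cell import readout,vision,robot
import cv2,json
for n in("scene","top"):
    cv2.imwrite(f"pics/{n}0.png",vision.snapshot(n)[:,:,::-1]); print(n,vision.camera_model(n))
print(vision.camera_model("wrist"));print(readout.get_state())
E
```

```text
pics
scene {'fx': 539.1864360628347, 'fy': 539.1864360628347, 'cx': 323.18998309621463, 'cy': 241.339060754875, 'eye': array([1.13854142, 0.43718244, 0.90186478]), 'orientation': array([-0.17972299,  0.44500152,  0.81470793, -0.32546011])}
top {'fx': 600.9423010581812, 'fy': 600.9423010581812, 'cx': 314.85041119064, 'cy': 231.23811561097827, 'eye': array([0.40563841, 0.07311393, 1.32617947]), 'orientation': array([ 0.03682571, -0.69720562,  0.71516544, -0.03296344])}
{'fx': 363.08369865172597, 'fy': 363.08369865172597, 'cx': 315.08722535323795, 'cy': 241.85216726568638, 'mount': array([[-2.04969645e-04, -9.54255404e-01, -2.98992611e-01,
         7.56784352e-02],
       [ 9.99999554e-01,  8.00552536e-05, -9.41035668e-04,
        -8.93971974e-04],
       [ 9.21924301e-04, -2.98992671e-01,  9.54254962e-01,
        -1.42006932e-01],
       [ 0.00000000e+00,  0.00000000e+00,  0.00000000e+00,
         1.00000000e+00]])}
{'time': 0.1, 'joint_pos': array([-1.41850777e+00,  2.07372285e-01,  1.54281891e+00,  1.77472198e-05,
        1.39349423e+00, -1.50513045e-01]), 'dq': array([ 0.00131241, -0.00246032, -0.00179734,  0.00012675, -0.00059863,
        0.00105837]), 'joint_torque': array([-7.22240275e-04, -3.84091938e+01, -2.92548895e+01, -1.82752856e-04,
        4.85921890e-03,  5.00077377e-06]), 'ee_pos': array([ 0.17134493, -0.54816097,  0.23021687]), 'orientation': array([-1.04639662e-03,  9.88560471e-01,  1.50821418e-01,  7.80391608e-06]), 'contact_force': array([-0.03285515,  0.36044964, -0.15869009]), 'ft_torque': array([-0.03772891, -0.01696938, -0.0090349 ]), 'gripper_force': 0.0, 'grip_width': 0.08557380512106057}
```

View pics/scene0.png

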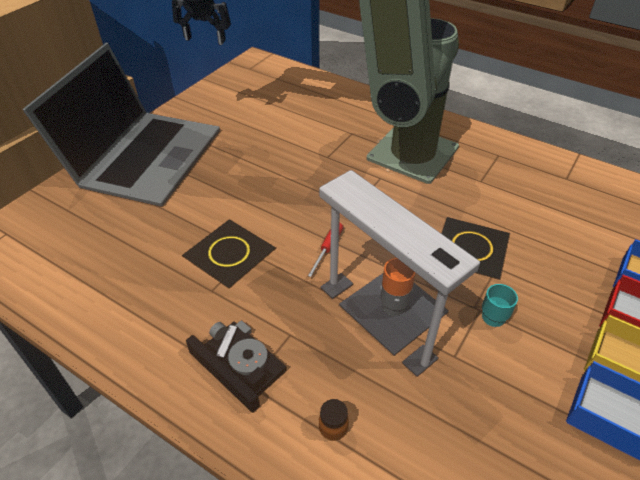

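View pics/top0.png

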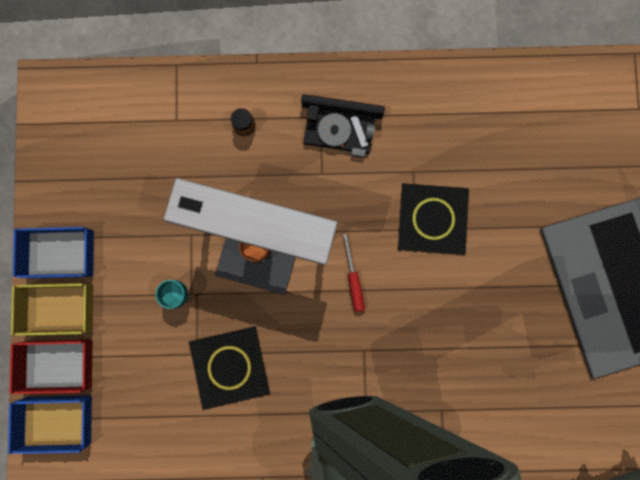

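Candidates: the orange cup is at scene (398,275), and the turquoise look-alike at (500,304) must be left alone. Top view shows mat rings at (434,219) and (229,368). The robot's right is image right in the top view, since the arm at y<0 is on the right, so I choose (434,219). In the scene view that ring is at (229,251).

```bash
cat > h.py <<'E'
import numpy as np,cv2
from scipy.spatial.transform import Rotation as R
from cell import readout,vision,robot
def rot(q): return R.from_quat([q[1],q[2],q[3],q[0]])
def cam(n,st=None):
    m=vision.camera_model(n)
    if n=="wrist":
        T=m["mount"];r=rot(st["orientation"]).as_matrix()
        return m,st["ee_pos"]+r@T[:3,3],r@T[:3,:3]
    return m,m["eye"],rot(m["orientation"]).as_matrix()
def px2w(n,uv,z,st=None):
    m,e,r=cam(n,st)
    d=r@np.array([(uv[0]-m["cx"])/m["fx"],(uv[1]-m["cy"])/m["fy"],1])
    return e+d*(z-e[2])/d[2]
def w2px(n,p,st=None):
    m,e,r=cam(n,st);c=r.T@(np.array(p)-e)
    return np.array([m["cx"]+m["fx"]*c[0]/c[2],m["cy"]+m["fy"]*c[1]/c[2]])
E
python3 - <<'E'
from h import *
np.set_printoptions(precision=4,suppress=True)
for n in("scene","top"):
    im=cv2.imread(f"pics/{n}0.png");hs=cv2.cvtColor(im,cv2.COLOR_BGR2HSV)
    y=cv2.inRange(hs,(24,120,120),(34,255,255))
    k,l,s,c=cv2.connectedComponentsWithStats(y)
    for i in range(1,k):
        if s[i,4]>60:print(n,"yel",s[i],c[i],px2w(n,(s[i,0]+s[i,2]/2-.5,s[i,1]+s[i,3]/2-.5),.004))
for uv in[(177,180),(336,222),(329,263),(165,219)]:print("bartop",px2w("top",uv,.274))
for uv in[(349,172),(477,263),(447,284),(321,188)]:print("bar sc",px2w("scene",uv,.274))
print("rim scene",px2w("scene",(398,267),.126))
print("base corners sc",[px2w("scene",u,.008)for u in[(341,304),(393,348)]])
print("base corners top",[px2w("top",u,.008)for u in[(216,277),(286,292)]])
im=cv2.imread("pics/scene0.png")[230:370,320:530];cv2.imwrite("pics/c1.png",cv2.resize(im,None,fx=3.8,fy=3.8,interpolation=cv2.INTER_CUBIC))
E
```

```text
scene yel [208 236  42  31 285] [228.7404 251.4526] [ 0.5571 -0.1861  0.004 ]
scene yel [592 323  48  52 213] [607.169  349.9484] [0.3504 0.6087 0.004 ]
top yel [413 198  42  41 293] [433.0683 218.1911] [ 0.5594 -0.1845  0.004 ]
top yel [ 19 284  63   3 140] [ 50.6714 285.0143] [0.433  0.6636 0.004 ]
top yel [ 11 287   3  48  91] [ 12.2088 309.8462] [0.3794 0.7461 0.004 ]
top yel [ 83 286   3  43 109] [ 84.0183 306.578 ] [0.3831 0.5881 0.004 ]
top yel [ 15 331  66   4 168] [ 47.9048 332.8095] [0.3298 0.6672 0.004 ]
top yel [208 347  42  43 302] [228.3609 367.9967] [0.2442 0.273  0.004 ]
bartop [0.6077 0.3202 0.274 ]
bartop [0.5253 0.0399 0.274 ]
bartop [0.4535 0.0542 0.274 ]
bartop [0.5385 0.3416 0.274 ]
bar sc [0.4593 0.0608 0.274 ]
bar sc [0.5428 0.3415 0.274 ]
bar sc [0.6069 0.3193 0.274 ]
bar sc [0.5249 0.0419 0.274 ]
rim scene [0.4936 0.1961 0.126 ]
base corners sc [array([0.5494, 0.1069, 0.008 ]), array([0.5853, 0.2461, 0.008 ])]
base corners top [array([0.4412, 0.2976, 0.008 ]), array([0.4047, 0.145 , 0.008 ])]
```

View pics/c1.png

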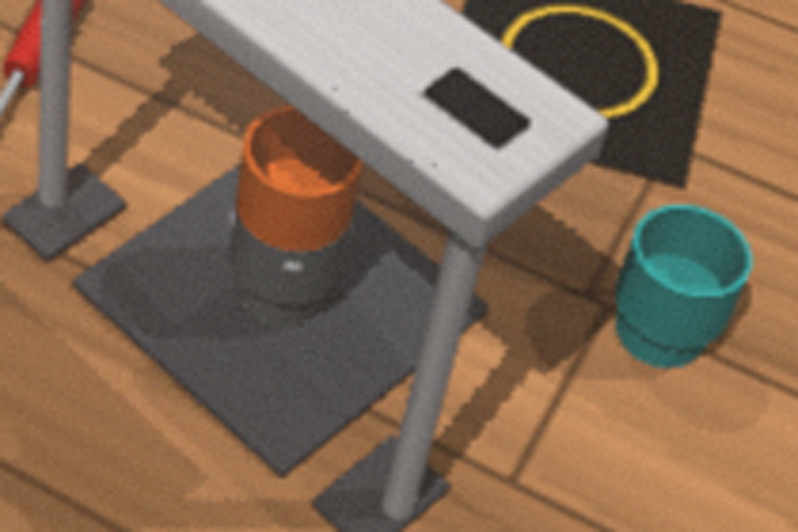

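The close crop confirms the orange cup: its rim top is at about crop (300,104) and its lower collar edge at (298,250), on the grey cup. The turquoise cup stands apart on the right. Next I'll fit the axis and plan the pre-grasp pose.

```bash
python3 - <<'E'
from h import *
from scipy.optimize import least_squares
np.set_printoptions(precision=4,suppress=True)
im=cv2.imread("pics/scene0.png");hs=cv2.cvtColor(im,cv2.COLOR_BGR2HSV)
o=cv2.inRange(hs[240:310,370:430],(3,170,70),(11,255,255))
k,l,s,c=cv2.connectedComponentsWithStats(o);i=1+np.argmax(s[1:,4]);b=s[i]
L,Rr,T,B=b[0]+370,b[0]+b[2]-1+370,b[1]+240,b[1]+b[3]-1+240
print("box",L,Rr,T,B)
t=np.linspace(0,2*np.pi,120)
def box(p):
    P=np.array([w2px("scene",(p[0]+.03*np.cos(a),p[1]+.03*np.sin(a),z)) for z in(.081,.126) for a in t])
    return P[:,0].min(),P[:,0].max(),P[:,1].min(),P[:,1].max()
f=lambda p:np.array(box(p))-[L-.5,Rr+.5,T-.5,B+.5]
r=least_squares(f,[.495,.199],diff_step=1e-3);print(r.x,r.fun)
# pregrasp
yaw=np.deg2rad(-16.6);lean=np.deg2rad(38)
sx=np.array([np.cos(yaw),np.sin(yaw),0]);sy=np.array([-np.sin(yaw),np.cos(yaw),0])
z=np.sin(lean)*sx-np.cos(lean)*np.array([0,0,1])
st=readout.get_state();print(rot(st["orientation"]).as_matrix())
for sg in(1,-1):
    y=sg*sy;x=np.cross(y,z);M=np.c_[x,y,z]
    print(sg,M, np.rad2deg((rot(st["orientation"]).inv()*R.from_matrix(M)).as_rotvec()))
E
```

```text
box 383 413 262 294
[0.4997 0.2012] [-1.3976  1.3507 -3.1622  2.8638]
[[ 0.9545  0.2982 -0.0003]
 [ 0.2982 -0.9545  0.0021]
 [ 0.0003 -0.0021 -1.    ]]
1 [[-0.7552  0.2857  0.59  ]
 [ 0.2251  0.9583 -0.1759]
 [-0.6157  0.     -0.788 ]] [ -47.9614  -14.7845 -139.2221]
-1 [[ 0.7552 -0.2857  0.59  ]
 [-0.2251 -0.9583 -0.1759]
 [ 0.6157 -0.     -0.788 ]] [-11.3692  36.882   32.6416]
```

```bash
cat >> h.py <<'E'
def ori(yaw,lean,sg=1):
    a,b=np.deg2rad(yaw),np.deg2rad(lean)
    z=np.array([np.sin(b)*np.cos(a),np.sin(b)*np.sin(a),-np.cos(b)]);y=sg*np.array([-np.sin(a),np.cos(a),0])
    return R.from_matrix(np.c_[np.cross(y,z),y,z])
def delta(p,o,p0=None,o0=None):
    if p0 is None: st=readout.get_state();p0,o0=st["ee_pos"],rot(st["orientation"])
    return np.round(np.r_[np.rad2deg((o0.inv()*o).as_rotvec()),o0.inv().apply(np.array(p)-p0)*1e3],1)
def tcp(cup_xy,h,o,back=0): # TCP for grasp point on axis at height h, backed off
    return np.r_[cup_xy,h]+(.019-back)*o.as_matrix()[:,2]
E
python3 - <<'E'
from h import *
from scipy.spatial.transform import Slerp
st=readout.get_state();o0=rot(st["orientation"]);o1=ori(-16.6,38)
s=Slerp([0,1],R.concatenate([o0,o1]))
pA=np.array([.45,-.25,.32]);print(delta(pA,s(.5)),s(.5).as_matrix()[:,2])
pB=np.array([.36,.2,.31]);print(delta(pB,o1,pA,s(.5)))
print(tcp((.5,.2),.11,o1,.14))
E
```

```text
[ -24.    -7.4  -69.6  354.9 -201.7  -89.2] [ 0.23202986 -0.32320911 -0.91744102]
[ -24.    -7.4  -69.6  422.4  -87.  -157.2]
[0.42860972 0.22128237 0.2053493 ]
```

>>> jog_arm(deltas=[[[-24, -7.4, -69.6, 355, -202, -89, 85], [-24, -7.4, -69.6, 355, -202, -89, 85], [-24, -7.4, -69.6, 355, -202, -89, 85], [-24, -7.4, -69.6, 355, -202, -89, 85], [-24, -7.4, -69.6, 355, -202, -89, 85], [-24, -7.4, -69.6, 355, -202, -89, 85], [-24, -7.4, -69.6, 355, -202, -89, 85], [-24, -7.4, -69.6, 355, -202, -89, 85], [-24, -7.4, -69.6, 355, -202, -89, 85], [-24, -7.4, -69.6, 355, -202, -89, 85], [-24, -7.4, -69.6, 355, -202, -89, 85], [-24, -7.4, -69.6, 355, -202, -89, 85]]])

```text
time: 1.1
ee_pos: [0.4511, -0.2474, 0.3203]
orientation: [0.202, 0.702, 0.682, -0.029]
contact_force: [0.8, -0.7, 0.1]
grip_width: 0.0852
gripper_force: 0.0
```

```bash
python3 - <<'E'
from h import *
st=readout.get_state();print(st["ee_pos"],st["joint_pos"],delta([.36,.2,.31],ori(-16.6,38)))
E
```

```text
[ 0.45105332 -0.24738422  0.32028865] [-0.58219577 -0.22214141  1.83820502 -0.15651768  1.14274246 -0.51596113] [ -23.9   -7.3  -69.3  420.3  -85.3 -156.9]
```

>>> jog_arm(deltas=[[[-24, -7.4, -69.5, 421, -86, -157, 85], [-24, -7.4, -69.5, 421, -86, -157, 85], [-24, -7.4, -69.5, 421, -86, -157, 85], [-24, -7.4, -69.5, 421, -86, -157, 85], [-24, -7.4, -69.5, 421, -86, -157, 85], [-24, -7.4, -69.5, 421, -86, -157, 85], [-24, -7.4, -69.5, 421, -86, -157, 85], [-24, -7.4, -69.5, 421, -86, -157, 85], [-24, -7.4, -69.5, 421, -86, -157, 85], [-24, -7.4, -69.5, 421, -86, -157, 85], [-24, -7.4, -69.5, 421, -86, -157, 85], [-24, -7.4, -69.5, 421, -86, -157, 85]]])

```text
time: 2.1
ee_pos: [0.3587, 0.2045, 0.3084]
orientation: [0.322, 0.132, 0.936, -0.046]
contact_force: [0.1, 0.0, 0.2]
grip_width: 0.0851
gripper_force: 0.0
```

```bash
python3 - <<'E'
from h import *
st=readout.get_state();o=ori(-16.6,38);print(st["ee_pos"],st["joint_pos"],delta([.36,.2,.31],o),delta(tcp((.5,.2),.11,o,.14),o))
E
```

```text
[0.35870718 0.20454081 0.30837117] [ 0.70188901 -0.43370424  2.09325088 -0.59525614  1.14835169 -0.43270288] [ 0.3 -0.1  0.5 -3.  -4.   0.3] [ 3.000e-01 -1.000e-01  5.000e-01  1.400e+01  3.540e+01  1.197e+02]
```

>>> jog_arm(deltas=[[[0.3, 0, 0.5, 7, 18, 40, 85], [0.3, 0, 0.5, 12, 35, 80, 85], [0.3, 0, 0.5, 14, 35, 120, 85], [0.3, 0, 0.5, 14, 35, 120, 85], [0.3, 0, 0.5, 14, 35, 120, 85], [0.3, 0, 0.5, 14, 35, 120, 85]]])

```text
time: 2.6
ee_pos: [0.4319, 0.2124, 0.2068]
orientation: [0.323, 0.143, 0.934, -0.05]
contact_force: [-1.1, -0.2, -0.0]
grip_width: 0.0849
gripper_force: 0.0
```

```bash
python3 - <<'E'
from h import *
st=readout.get_state();print(st["ee_pos"],st["joint_pos"])
im=vision.snapshot("wrist")[:,:,::-1].copy();cv2.imwrite("pics/w1.png",im)
np.savez("w1.npz",p=st["ee_pos"],o=st["orientation"])
t=np.linspace(0,2*np.pi,60)
for z in(.081,.126):
    P=np.array([w2px("wrist",(.5+.03*np.cos(a),.2+.03*np.sin(a),z),st) for a in t])
    cv2.polylines(im,[P.astype(int)],True,(0,255,0),1)
cv2.imwrite("pics/w1o.png",im)
E
```

```text
[0.43188231 0.2123785  0.20682934] [ 0.59596076 -0.15647287  2.11641362 -0.69265476  0.85942479 -0.2922913 ]
```

View pics/w1o.png

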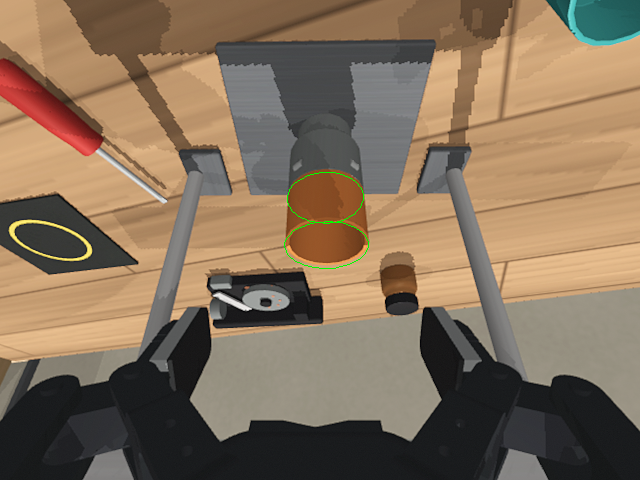

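The projected collar at (0.500, 0.200) overlays the orange cup in the wrist image. The rim spans px 286–368 at row 244, and the grey boundary is at row ~172. The turquoise cup is top right. Now I'll compute the approach.

```bash
python3 - <<'E'
from h import *
from scipy.optimize import least_squares
d=np.load("w1.npz");st={"ee_pos":d["p"],"orientation":d["o"]}
im=cv2.imread("pics/w1.png");hs=cv2.cvtColor(im,cv2.COLOR_BGR2HSV)
o=cv2.inRange(hs[150:275,270:385],(3,130,60),(12,255,255))
k,l,s,c=cv2.connectedComponentsWithStats(o);b=s[1+np.argmax(s[1:,4])];bx=np.array([b[0]+269.5,b[0]+b[2]+269.5,b[1]+b[3]+149.5]);print(bx)
t=np.linspace(0,2*np.pi,120)
def f(p):
    P=np.array([w2px("wrist",(p[0]+.03*np.cos(a),p[1]+.03*np.sin(a),.126),st) for a in t])
    return np.array([P[:,0].min(),P[:,0].max(),P[:,1].max()])-bx
r=least_squares(f,[.5,.2],diff_step=1e-3);print(r.x,r.fun)
st=readout.get_state();print(st["ee_pos"])
o=ori(-16.6,38);c=(.5,.2)
for bk in(.14,.08,0):print(delta(tcp(c,.112,o,bk),o))
E
```

```text
[285.5 368.5 262.5]
[0.49232507 0.2024615 ] [-1.40669369  1.40282169  0.58200632]
[0.43226139 0.21320586 0.20824319]
[-0.4  0.2 -0.7  5.2  6.6 -2.9]
[-0.4  0.2 -0.7  5.4  7.  57.1]
[ -0.4   0.2  -0.7   5.7   7.6 137.1]
```

>>> jog_arm(deltas=[[[-0.4, 0.2, -0.7, 5.5, 7, 0, 85], [-0.4, 0.2, -0.7, 5.5, 7, 25, 85], [-0.4, 0.2, -0.7, 5.5, 7, 50, 85], [-0.4, 0.2, -0.7, 5.5, 7, 70, 85], [-0.4, 0.2, -0.7, 5.5, 7, 90, 85], [-0.4, 0.2, -0.7, 5.5, 7, 105, 85], [-0.4, 0.2, -0.7, 5.5, 7, 105, 85], [-0.4, 0.2, -0.7, 5.5, 7, 105, 85], [-0.4, 0.2, -0.7, 5.5, 7, 105, 85]]])

```text
time: 3.4
ee_pos: [0.4917, 0.2035, 0.1225]
orientation: [0.322, 0.135, 0.936, -0.046]
contact_force: [-0.1, 1.2, -0.5]
grip_width: 0.085
gripper_force: 0.0
```

```bash
python3 - <<'E'
from h import *
st=readout.get_state();print(st["ee_pos"],st["contact_force"],st["joint_pos"])
o=ori(-16.6,38);print(delta(tcp((.5,.2),.112,o),o))
im=vision.snapshot("wrist")[:,:,::-1].copy();cv2.imwrite("pics/w2.png",im)
t=np.linspace(0,2*np.pi,60)
for z in(.081,.126):
    P=np.array([w2px("wrist",(.5+.03*np.cos(a),.2+.03*np.sin(a),z),st) for a in t])
    cv2.polylines(im,[P.astype(int)],True,(0,255,0),1)
cv2.imwrite("pics/w2o.png",im)
E
```

```text
[0.49169731 0.20347562 0.12247329] [-0.12464154  1.15416072 -0.51293865] [ 0.48565088  0.07985991  2.10520217 -0.83458347  0.61849226 -0.18365782]
[ 0.1  0.   0.1 -0.6 -1.  32.8]
```

View pics/w2o.png

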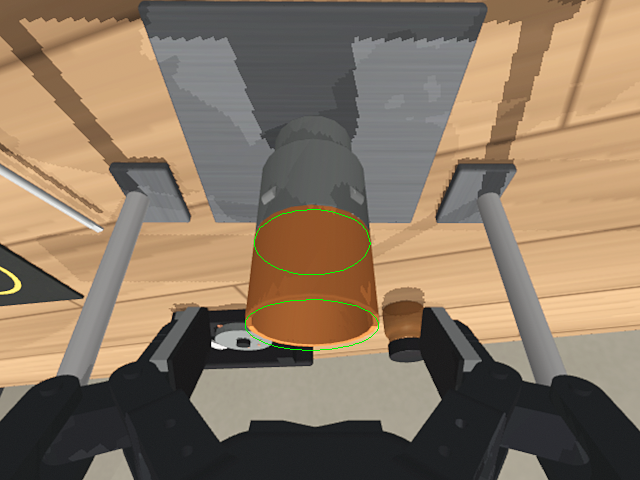

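The cup sits centred between the open fingers: the rim spans px 246–379, the finger gap 205–425, and the rim is only ~4 px (about 2 mm) off the prediction. Advance and close.

>>> jog_arm(deltas=[[[0, 0, 0, 0, -1, 12, 85], [0, 0, 0, 0, -1, 22, 85], [0, 0, 0, 0, -1, 31, 85], [0, 0, 0, 0, -1, 31, 85], [0, 0, 0, 0, -1, 31, 85], [0, 0, 0, 0, -1, 31, 50], [0, 0, 0, 0, -1, 31, 50], [0, 0, 0, 0, -1, 31, 50], [0, 0, 0, 0, -1, 31, 50], [0, 0, 0, 0, -1, 31, 50], [0, 0, 0, 0, -1, 31, 50], [0, 0, 0, 0, -1, 31, 50]]], force=60)

```text
time: 4.45
ee_pos: [0.5099, 0.1966, 0.0971]
orientation: [0.322, 0.135, 0.936, -0.047]
contact_force: [-2.0, 1.4, 4.4]
grip_width: 0.0593
gripper_force: 64.5
```

```bash
python3 - <<'E'
from h import *
st=readout.get_state();print(st["ee_pos"],st["contact_force"],st["joint_pos"],st["grip_width"],st["gripper_force"])
o=rot(st["orientation"]);print(o.as_matrix(),st["ee_pos"]-.019*o.as_matrix()[:,2])
im=vision.snapshot("wrist")[:,:,::-1];cv2.imwrite("pics/w3.png",im)
E
```

```text
[0.50989838 0.1966436  0.09705814] [-2.01394558  1.39763913  4.42633753] [ 0.44963859  0.1545279   2.09274473 -0.89840386  0.55716521 -0.13311179] 0.05926163839700851 64.53639127314091
[[-7.56061391e-01  2.82973318e-01  5.90167158e-01]
 [ 2.22748125e-01  9.59127656e-01 -1.74520519e-01]
 [-6.15430294e-01 -4.89598236e-04 -7.88191166e-01]] [0.4986852  0.19995949 0.11203377]
```

View pics/w3.png

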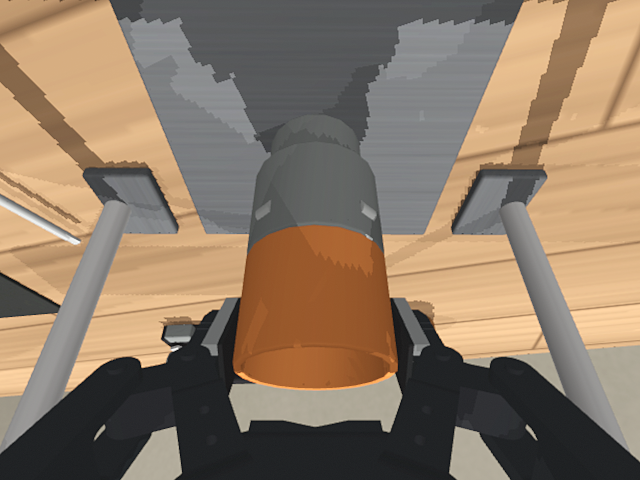

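Firmly gripped: width 59 mm, 64 N, fingertips above the grey rim at row ~225. Next, work out the twist rows (0→30→0° about the cup axis while rising).

```bash
cat >> h.py <<'E'
def twist_rows(phis,rises,off=.019):
    st=readout.get_state();o=rot(st["orientation"]);q=np.r_[0,0,1.];out=[]
    v=off*o.as_matrix()[:,2]
    for f,r in zip(phis,rises):
        T=R.from_rotvec(np.deg2rad(f)*q)
        out.append([round(float(a),1) for a in np.r_[np.rad2deg((o.inv()*T*o).as_rotvec()),o.inv().apply(T.apply(v)-v+q*r*1e-3)*1e3]])
    return out
E
python3 - <<'E'
from h import *
f=[6,12,18,24,30,24,18,12,6,0,0];r=[.4,.8,1.2,1.6,2,2.4,2.8,3.2,3.6,4,4]
for x in twist_rows(f,r):print(x)
E
```

```text
[-3.7, -0.0, -4.7, -0.2, 1.2, -0.4]
[-7.4, -0.0, -9.5, -0.3, 2.4, -0.8]
[-11.1, -0.0, -14.2, -0.3, 3.6, -1.3]
[-14.8, -0.0, -18.9, -0.2, 4.8, -1.9]
[-18.5, -0.0, -23.6, -0.0, 5.8, -2.5]
[-14.8, -0.0, -18.9, -0.7, 4.8, -2.5]
[-11.1, -0.0, -14.2, -1.3, 3.6, -2.6]
[-7.4, -0.0, -9.5, -1.8, 2.4, -2.7]
[-3.7, -0.0, -4.7, -2.2, 1.2, -2.9]
[0.0, 0.0, 0.0, -2.5, -0.0, -3.2]
[0.0, 0.0, 0.0, -2.5, -0.0, -3.2]
```

>>> jog_arm(deltas=[[[-3.7, 0, -4.7, -0.2, 1.2, -0.4, 50], [-7.4, 0, -9.5, -0.3, 2.4, -0.8, 50], [-11.1, 0, -14.2, -0.3, 3.6, -1.3, 50], [-14.8, 0, -18.9, -0.2, 4.8, -1.9, 50], [-18.5, 0, -23.6, 0, 5.8, -2.5, 50], [-14.8, 0, -18.9, -0.7, 4.8, -2.5, 50], [-11.1, 0, -14.2, -1.3, 3.6, -2.6, 50], [-7.4, 0, -9.5, -1.8, 2.4, -2.7, 50], [-3.7, 0, -4.7, -2.2, 1.2, -2.9, 50], [0, 0, 0, -2.5, 0, -3.2, 50]]], force=70)

```text
time: 5.33
ee_pos: [0.5082, 0.1965, 0.0983]
orientation: [0.318, 0.067, 0.945, -0.023]
contact_force: [2.5, 4.4, -6.6]
grip_width: 0.0593
gripper_force: 76.5
```

```bash
cat > chk.py <<'E'
from h import *
import sys
st=readout.get_state();o=rot(st["orientation"]);M=o.as_matrix();g=st["ee_pos"]-.019*M[:,2]
print("grasp",g.round(4),"F",st["contact_force"].round(1),"T",st["ft_torque"].round(2),"yaw",np.rad2deg(np.arctan2(M[1,2],M[0,2])).round(1),"lean",np.rad2deg(np.arccos(-M[2,2])).round(1),"q",st["joint_pos"].round(2),st["grip_width"],st["gripper_force"],st["time"])
n=sys.argv[1];im=vision.snapshot("wrist")[:,:,::-1];cv2.imwrite(f"pics/{n}.png",im)
c=im[:,:,:].astype(int)
# column at image centre: orange/grey boundary row and lower grey landmarks
for u in(300,315,330):
    col=c[:,u];og=np.where((col[:,2]-col[:,0]>60))[0];og=og[(og>120)];print(u,og[:1])
E
python3 chk.py w4; python3 - <<'E'
import cv2
c=cv2.imread("pics/w3.png").astype(int)
import numpy as np
for u in(300,315,330):
    col=c[:,u];og=np.where((col[:,2]-col[:,0]>60))[0];print(og[og>120][:1])
E
```

```text
grasp [0.4968 0.1982 0.1135] F [ 2.5  4.4 -6.6] T [0.79 0.47 0.54] yaw -8.2 lean 37.2 q [ 0.39  0.11  2.14 -0.8   0.44 -0.38] 0.059301405705280044 76.47461012005806 5.3333
300 [226]
315 [225]
330 [226]
[226]
[225]
[226]
```

```bash
python3 - <<'E'
from h import *
st=readout.get_state();print(st["time"],st["ee_pos"],st["contact_force"],st["dq"].round(2))
for x in twist_rows([4,8,12,16,20,24,20,16,12,8,4,0],[0]*12):print(x)
E
```

```text
5.3833 [0.50894719 0.19753181 0.09906831] [ 2.37776268 -1.22448295  3.96651944] [-0.04 -0.03  0.01  0.16 -0.1  -0.48]
[-2.4, 0.0, -3.2, 0.0, 0.8, -0.0]
[-4.8, 0.0, -6.4, 0.1, 1.6, -0.1]
[-7.3, 0.0, -9.5, 0.2, 2.4, -0.2]
[-9.7, 0.0, -12.7, 0.4, 3.2, -0.3]
[-12.1, 0.0, -15.9, 0.6, 3.9, -0.4]
[-14.5, 0.0, -19.1, 0.8, 4.7, -0.6]
[-12.1, 0.0, -15.9, 0.6, 3.9, -0.4]
[-9.7, 0.0, -12.7, 0.4, 3.2, -0.3]
[-7.3, 0.0, -9.5, 0.2, 2.4, -0.2]
[-4.8, 0.0, -6.4, 0.1, 1.6, -0.1]
[-2.4, 0.0, -3.2, 0.0, 0.8, -0.0]
[0.0, 0.0, 0.0, 0.0, 0.0, 0.0]
```

View pics/w4.png

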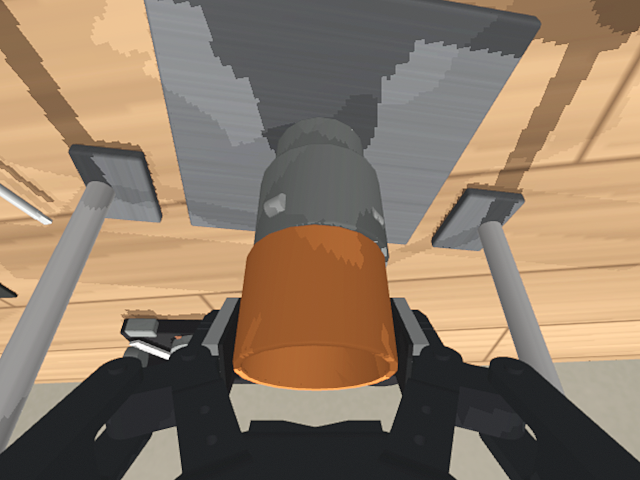

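>>> jog_arm(deltas=[[[-3.1, 0, -3.9, -0.2, 1, -0.2, 50], [-6.2, 0, -7.9, -0.3, 2, -0.6, 50], [-9.2, 0, -11.8, -0.3, 3, -1, 50], [-12.3, 0, -15.8, -0.2, 4, -1.4, 50], [-15.4, 0, -19.7, 0, 5, -1.9, 50], [-15.4, 0, -19.7, -0.1, 5, -2, 50], [-12.3, 0, -15.8, -0.6, 4, -2, 50], [-9.2, 0, -11.8, -1, 3, -2.1, 50], [-6.2, 0, -7.9, -1.4, 2, -2.2, 50], [-3.1, 0, -3.9, -1.7, 1, -2.3, 50], [0, 0, 0, -1.9, 0, -2.4, 50]]])

```text
time: 6.3
ee_pos: [0.5076, 0.1988, 0.1003]
orientation: [0.313, -0.009, 0.95, 0.004]
contact_force: [6.3, 2.6, -4.9]
grip_width: 0.0588
gripper_force: 77.1
```

```bash
python3 chk.py w5
```

```text
grasp [0.4963 0.1986 0.1156] F [ 6.3  2.6 -4.9] T [ 0.52 -0.31  0.41] yaw 1.3 lean 36.4 q [ 0.31  0.06  2.17 -0.54  0.34 -0.81] 0.0588413979379226 77.09578759968281 6.3
300 [225]
315 [223]
330 [224]
```

>>> jog_arm(deltas=[[[0, 0, 0, 0, 0, 0, 50], [0, 0, 0, 0, 0, 0, 50], [0, 0, 0, 0, 0, 0, 50]]])

```text
time: 6.6
ee_pos: [0.5076, 0.1996, 0.1004]
orientation: [0.313, -0.01, 0.95, 0.005]
contact_force: [4.4, 2.5, 0.8]
grip_width: 0.0593
gripper_force: 77.7
```

```bash
python3 chk.py w6;python3 - <<'E'
from h import *
st=readout.get_state();o=rot(st["orientation"]);c=np.array([.4985,.2])
z0=(st["ee_pos"]-.019*o.as_matrix()[:,2])[2]
def go(yaw,rise):
    t=ori(yaw,38);return delta(tcp(c,z0+rise,t),t).tolist()
for y,r in zip([0,0,-3,-6.5,-10,-13.5,-17,-13.5,-10,-6.5,-3,0],[0,0,.3,.6,.9,1.2,1.5,1.8,2.1,2.4,2.7,3]):print(go(y,r))
E
```

```text
grasp [0.4963 0.1993 0.1157] F [4.4 2.5 0.8] T [ 0.45 -0.61  0.19] yaw 1.6 lean 36.4 q [ 0.31  0.06  2.17 -0.53  0.33 -0.82] 0.05925786730483587 77.65862189233303 6.6
300 [224]
315 [223]
330 [224]
[1.0, -1.6, 0.9, -2.3, 0.3, 1.3]
[1.0, -1.6, 0.9, -2.3, 0.3, 1.3]
[2.8, -1.6, 3.3, -180.5, 1.0, -240.1]
[4.9, -1.6, 6.1, -358.6, 1.5, -481.4]
[7.0, -1.6, 8.9, -536.7, 2.0, -722.9]
[9.1, -1.6, 11.7, -714.8, 2.6, -964.3]
[11.3, -1.6, 14.4, -892.8, 3.1, -1205.8]
[9.1, -1.6, 11.7, -1071.2, 5.1, -1447.0]
[7.0, -1.6, 8.9, -1249.5, 7.0, -1688.2]
[4.9, -1.6, 6.1, -1427.8, 8.9, -1929.5]
[2.8, -1.6, 3.3, -1606.0, 10.9, -2170.8]
[1.0, -1.6, 0.9, -1784.2, 12.8, -2412.1]
```

```bash
cat > plan.py <<'E'
from h import *
import sys
st=readout.get_state();o=rot(st["orientation"]);c=np.array([.4985,.2])
z0=(st["ee_pos"]-.019*o.as_matrix()[:,2])[2] if len(sys.argv)<4 else float(sys.argv[3])
ys=eval(sys.argv[1]);n=len(ys);rs=np.linspace(0,float(sys.argv[2]),n+1)[1:]
L=[]
for y,r in zip(ys,rs):
    t=ori(y,38);L.append([float(a) for a in delta(tcp(c,z0+r/1e3,t),t)]+[50])
print(L)
E
python3 plan.py "[0,-2,-5,-8.5,-12,-15.5,-18,-15,-11.5,-8,-4.5,-1]" 2.5
```

```text
[[1.0, -1.6, 0.9, -2.4, 0.3, 1.1, 50], [2.2, -1.6, 2.5, -2.5, -0.1, 1.0, 50], [4.0, -1.6, 4.9, -2.6, -0.7, 0.8, 50], [6.1, -1.6, 7.7, -2.6, -1.4, 0.5, 50], [8.2, -1.6, 10.5, -2.7, -2.1, 0.3, 50], [10.4, -1.6, 13.2, -2.6, -2.8, -0.0, 50], [11.9, -1.6, 15.2, -2.6, -3.3, -0.3, 50], [10.1, -1.6, 12.8, -2.9, -2.7, -0.3, 50], [7.9, -1.6, 10.1, -3.2, -2.0, -0.4, 50], [5.8, -1.6, 7.3, -3.4, -1.3, -0.5, 50], [3.7, -1.6, 4.5, -3.6, -0.6, -0.6, 50], [1.6, -1.6, 1.7, -3.8, 0.1, -0.7, 50]]
```

>>> jog_arm(deltas=[[[1.0, -1.6, 0.9, -2.4, 0.3, 1.1, 50], [2.2, -1.6, 2.5, -2.5, -0.1, 1.0, 50], [4.0, -1.6, 4.9, -2.6, -0.7, 0.8, 50], [6.1, -1.6, 7.7, -2.6, -1.4, 0.5, 50], [8.2, -1.6, 10.5, -2.7, -2.1, 0.3, 50], [10.4, -1.6, 13.2, -2.6, -2.8, 0, 50], [11.9, -1.6, 15.2, -2.6, -3.3, -0.3, 50], [10.1, -1.6, 12.8, -2.9, -2.7, -0.3, 50], [7.9, -1.6, 10.1, -3.2, -2.0, -0.4, 50], [5.8, -1.6, 7.3, -3.4, -1.3, -0.5, 50], [3.7, -1.6, 4.5, -3.6, -0.6, -0.6, 50], [1.6, -1.6, 1.7, -3.8, 0.1, -0.7, 50]]])

```text
time: 7.65
ee_pos: [0.5075, 0.1988, 0.1008]
orientation: [0.323, 0.007, 0.946, -0.004]
contact_force: [2.5, 2.8, -3.9]
grip_width: 0.0591
gripper_force: 77.6
```

```bash
python3 chk.py w7; python3 plan.py "[0,-2,-5,-8.5,-12,-15.5,-18,-15,-11.5,-8,-4.5,-1]" 3; python3 - <<'E'
import cv2,numpy as np
a=[cv2.imread(f"pics/{n}.png")[110:420,220:420] for n in("w3","w6","w7")]
cv2.imwrite("pics/cmp.png",cv2.resize(np.hstack(a),None,fx=1.33,fy=1.33))
E
```

```text
grasp [0.4959 0.199  0.1158] F [ 2.5  2.8 -3.9] T [0.52 0.5  0.06] yaw -1.1 lean 37.7 q [ 0.34  0.07  2.17 -0.69  0.34 -0.62] 0.059122774524425145 77.64936201274395 7.65
300 [225]
315 [223]
330 [224]
[[-0.6, -0.3, -0.6, -2.3, 1.6, 1.4, 50], [0.6, -0.3, 1.0, -2.4, 1.2, 1.2, 50], [2.5, -0.3, 3.4, -2.5, 0.6, 1.0, 50], [4.6, -0.3, 6.1, -2.6, -0.1, 0.7, 50], [6.8, -0.3, 8.9, -2.7, -0.8, 0.4, 50], [8.9, -0.3, 11.6, -2.7, -1.5, 0.1, 50], [10.4, -0.2, 13.6, -2.8, -2.0, -0.1, 50], [8.6, -0.3, 11.3, -3.1, -1.4, -0.2, 50], [6.4, -0.3, 8.5, -3.3, -0.7, -0.3, 50], [4.3, -0.3, 5.7, -3.6, -0.0, -0.5, 50], [2.2, -0.3, 3.0, -3.8, 0.7, -0.6, 50], [0.0, -0.3, 0.2, -3.9, 1.4, -0.8, 50]]
```

View pics/cmp.png

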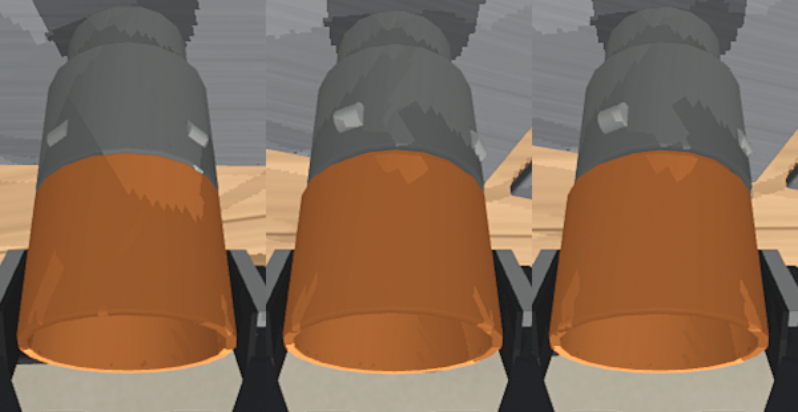

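The boundary is still nearly closed in the comparison: w3 row 225, w7 row 223. I'll check in the scene camera whether the grey cup has lifted.

```bash
python3 - <<'E'
from h import *
im=vision.snapshot("scene")[:,:,::-1];cv2.imwrite("pics/scene1.png",im)
a=cv2.imread("pics/scene0.png")[245:325,360:440];b=im[245:325,360:440]
cv2.imwrite("pics/cmp2.png",cv2.resize(np.hstack([a,b]),None,fx=5,fy=5,interpolation=cv2.INTER_CUBIC))
st=readout.get_state();print(st["contact_force"],(st["ee_pos"]-.019*rot(st["orientation"]).as_matrix()[:,2]))
for z in(.053,.081,.126):print(w2px("scene",(.499,.2,z)))
E
```

```text
[ 1.94731029  3.32765249 -3.94947065] [0.49607392 0.19845086 0.11596577]
[394.69510832 293.53894835]
[396.11471001 284.65779865]
[398.51415407 269.64667111]
```

View pics/cmp2.png

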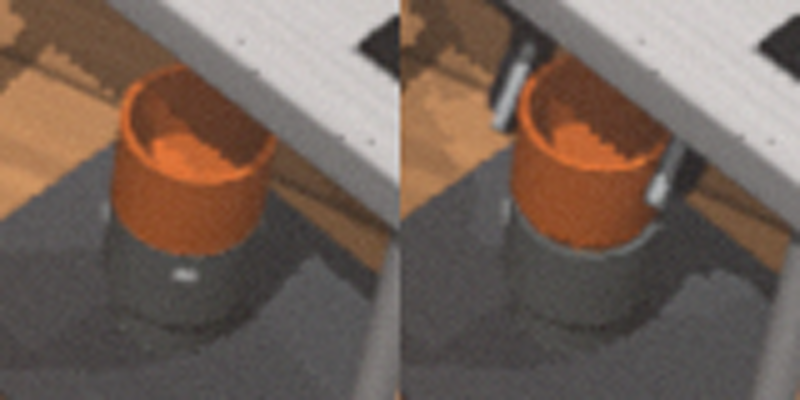

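The scene comparison is good. The grey cup's foot is unmoved (row ~325 in the crop both times), while a light strip of grey rim now shows under the orange collar. So the orange cup is rising and the grey one stays down. Continue.

```bash
python3 plan.py "[-1,-3,-5.5,-8,-10.5,-13,-15.5,-18,-20,-20]" 2.5
```

```text
[[-0.1, -0.3, -0.1, -2.1, 1.6, 1.3, 50], [1.1, -0.3, 1.4, -2.3, 1.2, 1.1, 50], [2.6, -0.3, 3.4, -2.4, 0.7, 0.9, 50], [4.2, -0.3, 5.4, -2.5, 0.2, 0.6, 50], [5.7, -0.3, 7.4, -2.6, -0.3, 0.4, 50], [7.2, -0.3, 9.3, -2.7, -0.8, 0.1, 50], [8.8, -0.3, 11.3, -2.8, -1.3, -0.1, 50], [10.3, -0.3, 13.3, -2.8, -1.8, -0.4, 50], [11.5, -0.3, 14.9, -2.9, -2.2, -0.7, 50], [11.5, -0.3, 14.9, -3.0, -2.2, -0.9, 50]]
```

>>> jog_arm(deltas=[[[-0.1, -0.3, -0.1, -2.1, 1.6, 1.3, 50], [1.1, -0.3, 1.4, -2.3, 1.2, 1.1, 50], [2.6, -0.3, 3.4, -2.4, 0.7, 0.9, 50], [4.2, -0.3, 5.4, -2.5, 0.2, 0.6, 50], [5.7, -0.3, 7.4, -2.6, -0.3, 0.4, 50], [7.2, -0.3, 9.3, -2.7, -0.8, 0.1, 50], [8.8, -0.3, 11.3, -2.8, -1.3, -0.1, 50], [10.3, -0.3, 13.3, -2.8, -1.8, -0.4, 50], [11.5, -0.3, 14.9, -2.9, -2.2, -0.7, 50], [11.5, -0.3, 14.9, -3.0, -2.2, -0.9, 50]]])

```text
time: 8.58
ee_pos: [0.5094, 0.1963, 0.1031]
orientation: [0.321, 0.164, 0.931, -0.059]
contact_force: [0.6, -0.3, -2.5]
grip_width: 0.0588
gripper_force: 77.8
```

```bash
python3 chk.py w8;python3 plan.py "[-20,-17.5,-14.5,-11.5,-8.5,-5.5,-2.5,0,2,2]" 3
```

```text
grasp [0.4984 0.2003 0.1181] F [ 0.6 -0.3 -2.5] T [ 0.16  0.55 -0.19] yaw -20.4 lean 38.1 q [ 0.47  0.16  2.07 -0.89  0.62 -0.08] 0.05881246404816207 77.79076650738716 8.5833
300 [216]
315 [215]
330 [216]
[[-0.2, 0.1, 0.1, -0.4, -0.2, -0.1, 50], [-1.7, 0.0, -1.9, -0.5, 0.3, -0.3, 50], [-3.5, 0.0, -4.2, -0.7, 0.9, -0.6, 50], [-5.4, 0.0, -6.6, -0.8, 1.5, -0.9, 50], [-7.2, 0.0, -9.0, -0.9, 2.1, -1.2, 50], [-9.1, 0.0, -11.3, -1.0, 2.7, -1.5, 50], [-10.9, 0.0, -13.7, -1.0, 3.3, -1.9, 50], [-12.5, 0.0, -15.7, -1.1, 3.8, -2.2, 50], [-13.7, 0.0, -17.2, -1.2, 4.1, -2.5, 50], [-13.7, 0.0, -17.2, -1.4, 4.1, -2.8, 50]]
```

```bash
python3 plan.py "[-21,-23.5,-26.5,-29.5,-32,-32,-29,-26,-23,-20,-17,-14]" 2.5
```

```text
[[0.5, 0.1, 0.9, -0.3, -0.4, -0.0, 50], [2.0, 0.1, 2.9, -0.4, -0.9, -0.2, 50], [3.9, 0.1, 5.2, -0.5, -1.6, -0.4, 50], [5.7, 0.1, 7.6, -0.5, -2.2, -0.6, 50], [7.2, 0.1, 9.6, -0.6, -2.7, -0.8, 50], [7.2, 0.1, 9.6, -0.7, -2.7, -1.0, 50], [5.4, 0.1, 7.2, -0.9, -2.1, -1.1, 50], [3.5, 0.1, 4.8, -1.1, -1.5, -1.2, 50], [1.7, 0.1, 2.5, -1.3, -0.8, -1.3, 50], [-0.2, 0.1, 0.1, -1.4, -0.2, -1.5, 50], [-2.0, 0.0, -2.3, -1.6, 0.4, -1.7, 50], [-3.8, 0.0, -4.6, -1.7, 1.0, -1.9, 50]]
```

>>> jog_arm(deltas=[[[0.5, 0.1, 0.9, -0.3, -0.4, 0, 50], [2.0, 0.1, 2.9, -0.4, -0.9, -0.2, 50], [3.9, 0.1, 5.2, -0.5, -1.6, -0.4, 50], [5.7, 0.1, 7.6, -0.5, -2.2, -0.6, 50], [7.2, 0.1, 9.6, -0.6, -2.7, -0.8, 50], [7.2, 0.1, 9.6, -0.7, -2.7, -1.0, 50], [5.4, 0.1, 7.2, -0.9, -2.1, -1.1, 50], [3.5, 0.1, 4.8, -1.1, -1.5, -1.2, 50], [1.7, 0.1, 2.5, -1.3, -0.8, -1.3, 50], [-0.2, 0.1, 0.1, -1.4, -0.2, -1.5, 50], [-2.0, 0, -2.3, -1.6, 0.4, -1.7, 50], [-3.8, 0, -4.6, -1.7, 1.0, -1.9, 50]]])

```text
time: 9.63
ee_pos: [0.5101, 0.1968, 0.1065]
orientation: [0.324, 0.115, 0.938, -0.039]
contact_force: [-0.8, 0.5, -3.2]
grip_width: 0.0594
gripper_force: 77.9
```

```bash
python3 chk.py w9;python3 plan.py "[-14,-17,-20.5,-24,-27.5,-31,-31,-27.5,-24,-20.5,-17,-13.5]" 3.5
```

```text
grasp [0.4987 0.1996 0.1215] F [-0.8  0.5 -3.2] T [ 0.15  0.79 -0.21] yaw -13.8 lean 38.1 q [ 0.43  0.12  2.11 -0.86  0.53 -0.22] 0.059397037474131734 77.86530464887619 9.6333
300 [208]
315 [207]
330 [208]
[[0.2, 0.1, 0.1, 0.0, 0.7, -0.4, 50], [2.0, 0.1, 2.5, -0.1, 0.1, -0.6, 50], [4.2, 0.1, 5.2, -0.3, -0.6, -0.9, 50], [6.3, 0.1, 8.0, -0.4, -1.3, -1.2, 50], [8.5, 0.1, 10.8, -0.4, -2.0, -1.5, 50], [10.6, 0.1, 13.5, -0.4, -2.7, -1.8, 50], [10.6, 0.1, 13.5, -0.6, -2.7, -2.1, 50], [8.5, 0.1, 10.8, -1.0, -2.0, -2.2, 50], [6.3, 0.1, 8.0, -1.3, -1.3, -2.3, 50], [4.2, 0.1, 5.2, -1.5, -0.6, -2.5, 50], [2.0, 0.1, 2.5, -1.7, 0.1, -2.7, 50], [-0.2, 0.1, -0.3, -1.9, 0.8, -2.9, 50]]
```

>>> jog_arm(deltas=[[[0.2, 0.1, 0.1, 0, 0.7, -0.4, 50], [2.0, 0.1, 2.5, -0.1, 0.1, -0.6, 50], [4.2, 0.1, 5.2, -0.2, -0.6, -0.8, 50], [6.3, 0.1, 8.0, -0.3, -1.3, -1.1, 50], [8.5, 0.1, 10.8, -0.3, -2.0, -1.3, 50], [10.6, 0.1, 13.5, -0.3, -2.7, -1.6, 50], [10.6, 0.1, 13.5, -0.4, -2.7, -1.8, 50], [8.5, 0.1, 10.8, -0.8, -2.0, -1.9, 50], [6.3, 0.1, 8.0, -1.1, -1.3, -2.0, 50], [4.2, 0.1, 5.2, -1.3, -0.6, -2.2, 50], [2.0, 0.1, 2.5, -1.4, 0.1, -2.3, 50], [-0.2, 0.1, -0.3, -1.6, 0.8, -2.5, 50]]])

```text
time: 10.68
ee_pos: [0.5103, 0.1978, 0.1097]
orientation: [0.324, 0.111, 0.939, -0.038]
contact_force: [-1.2, -1.2, -4.4]
grip_width: 0.0592
gripper_force: 78.0
```

```bash
python3 chk.py w10;python3 plan.py "[-14,-17,-20.5,-24,-27.5,-31,-31,-27.5,-24,-20.5,-17,-13.5]" 3.3
```

```text
grasp [0.4989 0.2006 0.1247] F [-1.2 -1.2 -4.4] T [-0.01  0.76 -0.33] yaw -13.5 lean 38.0 q [ 0.43  0.11  2.1  -0.85  0.53 -0.24] 0.0591876537049068 77.96497978270054 10.6833
300 [202]
315 [201]
330 [202]
[[0.4, 0.0, 0.5, -0.0, -0.2, -0.3, 50], [2.2, 0.0, 2.8, -0.2, -0.8, -0.5, 50], [4.4, 0.0, 5.6, -0.3, -1.5, -0.8, 50], [6.5, 0.0, 8.4, -0.4, -2.2, -1.1, 50], [8.7, 0.0, 11.1, -0.4, -2.9, -1.4, 50], [10.8, 0.0, 13.9, -0.5, -3.6, -1.7, 50], [10.8, 0.0, 13.9, -0.6, -3.6, -1.9, 50], [8.7, 0.0, 11.1, -1.0, -2.9, -2.0, 50], [6.5, 0.0, 8.4, -1.2, -2.2, -2.2, 50], [4.4, 0.0, 5.6, -1.5, -1.5, -2.3, 50], [2.2, 0.0, 2.8, -1.7, -0.8, -2.5, 50], [0.1, 0.0, 0.1, -1.9, -0.1, -2.7, 50]]
```

>>> jog_arm(deltas=[[[0.4, 0, 0.5, 0, -0.2, -0.3, 50], [2.2, 0, 2.8, -0.2, -0.8, -0.5, 50], [4.4, 0, 5.6, -0.3, -1.5, -0.8, 50], [6.5, 0, 8.4, -0.4, -2.2, -1.1, 50], [8.7, 0, 11.1, -0.4, -2.9, -1.4, 50], [10.8, 0, 13.9, -0.5, -3.6, -1.7, 50], [10.8, 0, 13.9, -0.6, -3.6, -1.9, 50], [8.7, 0, 11.1, -1.0, -2.9, -2.0, 50], [6.5, 0, 8.4, -1.2, -2.2, -2.2, 50], [4.4, 0, 5.6, -1.5, -1.5, -2.3, 50], [2.2, 0, 2.8, -1.7, -0.8, -2.5, 50], [0.1, 0, 0.1, -1.9, -0.1, -2.7, 50]]])

```text
time: 11.73
ee_pos: [0.5112, 0.1981, 0.1143]
orientation: [0.325, 0.112, 0.938, -0.039]
contact_force: [-3.9, -3.1, 4.6]
grip_width: 0.0592
gripper_force: 78.9
```

>>> jog_arm(deltas=[[[0.2, 0, 0.2, -0.1, 0, -0.2, 50], [2.2, 0, 2.8, -0.2, -0.8, -0.5, 50], [4.4, 0, 5.6, -0.3, -1.5, -0.8, 50], [6.5, 0, 8.4, -0.4, -2.2, -1.1, 50], [8.7, 0, 11.1, -0.4, -2.9, -1.4, 50], [10.8, 0, 13.9, -0.5, -3.6, -1.7, 50], [10.8, 0, 13.9, -0.6, -3.6, -1.9, 50], [8.7, 0, 11.1, -1.0, -2.9, -2.0, 50], [6.5, 0, 8.4, -1.2, -2.2, -2.2, 50], [4.4, 0, 5.6, -1.5, -1.5, -2.3, 50], [2.2, 0, 2.8, -1.7, -0.8, -2.5, 50], [0.1, 0, 0.1, -1.9, -0.1, -2.7, 50]]])

```text
time: 12.73
ee_pos: [0.5109, 0.1987, 0.1172]
orientation: [0.325, 0.112, 0.938, -0.038]
contact_force: [-0.5, -0.4, -0.2]
grip_width: 0.0591
gripper_force: 78.3
```

```bash
python3 chk.py w11;python3 plan.py "[-14,-17,-20.5,-24,-27.5,-31,-31,-27.5,-24,-20.5,-17,-13.5]" 3.3
```

```text
grasp [0.4995 0.2014 0.1321] F [-0.5 -0.4 -0.2] T [ 0.02  0.44 -0.09] yaw -13.5 lean 38.2 q [ 0.44  0.1   2.1  -0.83  0.55 -0.26] 0.059146586239656435 78.2911317050457 12.7333
300 [187]
315 [186]
330 [188]
[[0.3, 0.1, 0.3, 0.1, -0.8, -0.4, 50], [2.1, 0.1, 2.6, -0.1, -1.4, -0.6, 50], [4.3, 0.1, 5.4, -0.2, -2.1, -0.9, 50], [6.5, 0.1, 8.2, -0.3, -2.8, -1.2, 50], [8.6, 0.1, 10.9, -0.3, -3.5, -1.5, 50], [10.8, 0.1, 13.7, -0.3, -4.2, -1.8, 50], [10.8, 0.1, 13.7, -0.5, -4.2, -2.0, 50], [8.6, 0.1, 10.9, -0.8, -3.5, -2.1, 50], [6.5, 0.1, 8.2, -1.1, -2.8, -2.2, 50], [4.3, 0.1, 5.4, -1.4, -2.1, -2.4, 50], [2.1, 0.1, 2.6, -1.6, -1.4, -2.6, 50], [-0.0, 0.1, -0.1, -1.8, -0.7, -2.8, 50]]
```

>>> jog_arm(deltas=[[[0.3, 0.1, 0.3, 0.1, -0.8, -0.4, 50], [2.1, 0.1, 2.6, -0.1, -1.4, -0.6, 50], [4.3, 0.1, 5.4, -0.2, -2.1, -0.9, 50], [6.5, 0.1, 8.2, -0.3, -2.8, -1.2, 50], [8.6, 0.1, 10.9, -0.3, -3.5, -1.5, 50], [10.8, 0.1, 13.7, -0.3, -4.2, -1.8, 50], [10.8, 0.1, 13.7, -0.5, -4.2, -2.0, 50], [8.6, 0.1, 10.9, -0.8, -3.5, -2.1, 50], [6.5, 0.1, 8.2, -1.1, -2.8, -2.2, 50], [4.3, 0.1, 5.4, -1.4, -2.1, -2.4, 50], [2.1, 0.1, 2.6, -1.6, -1.4, -2.6, 50], [0, 0.1, -0.1, -1.8, -0.7, -2.8, 50]]])

```text
time: 13.78
ee_pos: [0.5103, 0.1982, 0.1203]
orientation: [0.324, 0.112, 0.939, -0.038]
contact_force: [0.0, -0.7, -1.2]
grip_width: 0.0591
gripper_force: 78.3
```

```bash
python3 chk.py w12;python3 plan.py "[-14]*8" 17; python3 - <<'E'
from h import *
im=vision.snapshot("scene")[:,:,::-1];cv2.imwrite("pics/scene2.png",im)
a=cv2.imread("pics/scene0.png")[235:325,350:450];b=im[235:325,350:450]
w=cv2.resize(cv2.imread("pics/w12.png")[100:420,200:440],(300,400))
cv2.imwrite("pics/cmp3.png",np.hstack([cv2.resize(b,(444,400),interpolation=cv2.INTER_CUBIC),w]))
E
```

```text
grasp [0.4989 0.2009 0.1353] F [ 0.  -0.7 -1.2] T [0.08 0.37 0.09] yaw -13.5 lean 38.0 q [ 0.43  0.09  2.1  -0.81  0.55 -0.28] 0.05910452243657334 78.29002350568771 13.7833
300 [184]
315 [182]
330 [183]
[[0.3, 0.0, 0.4, -1.5, -0.1, -1.6, 50], [0.3, 0.0, 0.4, -2.8, -0.1, -3.2, 50], [0.3, 0.0, 0.4, -4.1, -0.1, -4.9, 50], [0.3, 0.0, 0.4, -5.4, -0.1, -6.6, 50], [0.3, 0.0, 0.4, -6.7, -0.1, -8.3, 50], [0.3, 0.0, 0.4, -8.0, -0.1, -9.9, 50], [0.3, 0.0, 0.4, -9.3, -0.1, -11.6, 50], [0.3, 0.0, 0.4, -10.6, -0.1, -13.3, 50]]
```

View pics/cmp3.png

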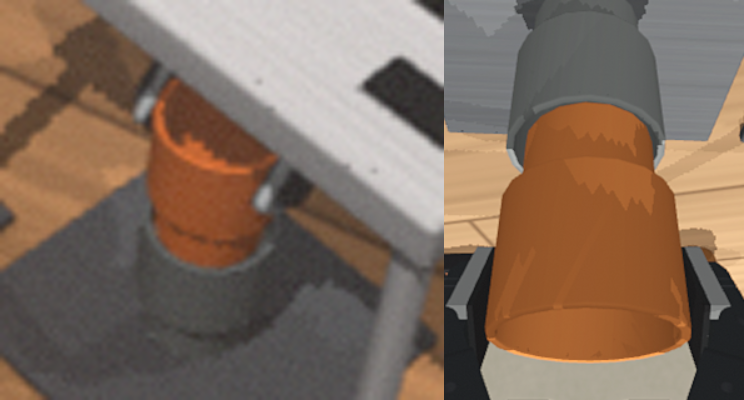

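The orange foot stands well out of the grey cup, which is still down on its stand (foot at crop (190,340)). The cup is free. Lift it clear.

>>> jog_arm(deltas=[[[0.3, 0, 0.4, -1.5, -0.1, -1.6, 50], [0.3, 0, 0.4, -2.8, -0.1, -3.2, 50], [0.3, 0, 0.4, -4.1, -0.1, -4.9, 50], [0.3, 0, 0.4, -5.4, -0.1, -6.6, 50], [0.3, 0, 0.4, -6.7, -0.1, -8.3, 50], [0.3, 0, 0.4, -8.0, -0.1, -9.9, 50], [0.3, 0, 0.4, -9.3, -0.1, -11.6, 50], [0.3, 0, 0.4, -10.6, -0.1, -13.3, 50], [0.3, 0, 0.4, -10.6, -0.1, -13.3, 50]]])

```text
time: 14.63
ee_pos: [0.5105, 0.1977, 0.1376]
orientation: [0.323, 0.118, 0.938, -0.04]
contact_force: [-0.5, -0.3, -0.2]
grip_width: 0.0591
gripper_force: 78.3
```

```bash
python3 chk.py w13;python3 - <<'E'
from h import *
im=cv2.imread("pics/w13.png");cv2.imwrite("pics/w13c.png",cv2.resize(im[80:420,190:450],None,fx=1.5,fy=1.5))
st=readout.get_state();o=rot(st["orientation"])
# retreat 150 mm along -x station, level, a little up
t=o;yaw=np.deg2rad(-16.6)
print(delta(st["ee_pos"]+np.array([-.17*np.cos(yaw),-.17*np.sin(yaw),.02]),o))
E
```

```text
grasp [0.4991 0.2006 0.1525] F [-0.5 -0.3 -0.2] T [ 0.09  0.37 -0.02] yaw -14.3 lean 38.0 q [ 0.44  0.06  2.08 -0.77  0.6  -0.32] 0.059067014943516204 78.28969404101372 14.6333
300 [184]
315 [182]
330 [183]
[   0.     0.     0.   121.6    6.6 -120.3]
```

View pics/w13c.png

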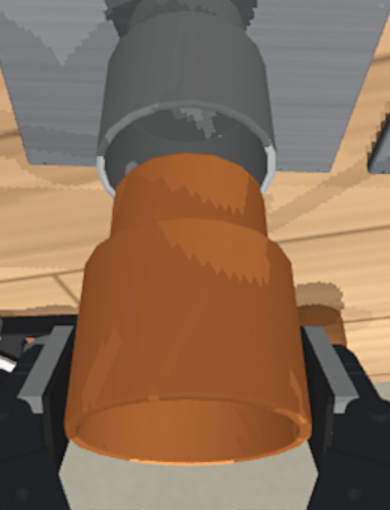

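```bash
python3 - <<'E'
from h import *
st=readout.get_state();o=rot(st["orientation"]);M=o.as_matrix();g=st["ee_pos"]-.019*M[:,2]
t=np.linspace(0,2*np.pi,180)
def rows(dz,dx=0):
    f=np.array([w2px("wrist",g+M[:,2]*[1,1,0]*dx/.6+[.024*np.cos(a),.024*np.sin(a),-.059+dz],st)for a in t])
    r=np.array([w2px("wrist",g+M[:,2]*[1,1,0]*dx/.6+[.03*np.cos(a),.03*np.sin(a),.014+dz],st)for a in t])
    return f[:,1].min().round(1),r[:,1].max().round(1)
for dz in(-.004,-.002,0,.002):
  for dx in(-.003,0,.003):print(dz,dx,rows(dz,dx))
c=cv2.imread("pics/w13.png").astype(int)[:,315];og=np.where(c[:,2]-c[:,0]>60)[0];print(og[og>120][0],og[og<420][-1])
E
```

```text
-0.004 -0.003 (np.float64(171.2), np.float64(381.5))
-0.004 0 (np.float64(176.4), np.float64(383.3))
-0.004 0.003 (np.float64(181.4), np.float64(385.0))
-0.002 -0.003 (np.float64(174.6), np.float64(386.4))
-0.002 0 (np.float64(179.7), np.float64(388.1))
-0.002 0.003 (np.float64(184.7), np.float64(389.7))
0 -0.003 (np.float64(178.0), np.float64(391.3))
0 0 (np.float64(183.1), np.float64(392.9))Traceback (most recent call last):
  File "<stdin>", line 9, in <module>
  File "<stdin>", line 5, in rows
  File "h.py", line 16, in w2px
    m,e,r=cam(n,st);c=r.T@(np.array(p)-e)
          ~~~^^^^^^
  File "h.py", line 6, in cam
    m=vision.camera_model(n)
ValueError: time passes only in moves, steps and waits
```

The foot edge (row 183) and rim (row ~388) match an upright cup held about 59 mm above its foot, with the foot ~12 mm clear of the grey rim. Take it out to −x.

>>> jog_arm(deltas=[[[0, 0, 0, 2, 0, -8, 50], [0, 0, 0, 12, 1, -18, 50], [0, 0, 0, 27, 1, -32, 50], [0, 0, 0, 42, 2, -46, 50], [0, 0, 0, 57, 3, -60, 50], [0, 0, 0, 72, 4, -74, 50], [0, 0, 0, 87, 5, -88, 50], [0, 0, 0, 102, 6, -102, 50], [0, 0, 0, 114, 6, -114, 50], [0, 0, 0, 121, 6.6, -120, 50], [0, 0, 0, 121, 6.6, -120, 50], [0, 0, 0, 121, 6.6, -120, 50]]])

```text
time: 15.68
ee_pos: [0.3475, 0.2462, 0.1573]
orientation: [0.323, 0.118, 0.938, -0.04]
contact_force: [0.0, -0.7, -0.5]
grip_width: 0.0587
gripper_force: 78.3
```

```bash
python3 chk.py w14; python3 - <<'E'
from h import *
# route: ring at (.558,-.185); foot bottom = grasp-.060
for p,y,h in(((.36,.1),-17,.21),((.38,-.1),-17,.21),((.50,-.185),-17,.17),((.558,-.185),-17,.12)):
    t=ori(y,38);print(delta(tcp(p,h,t),t))
E
```

```text
grasp [0.3362 0.2491 0.1723] F [ 0.  -0.7 -0.5] T [0.11 0.36 0.05] yaw -14.2 lean 38.0 q [ 0.81 -0.15  2.23 -0.78  0.87 -0.04] 0.05874904278823112 78.30565296113491 15.6833
300 [121]
315 [121]
330 [121]
[   1.7   -0.     2.1  -70.1 -139.     6.8]
[   1.7   -0.     2.1 -124.5 -327.8   49.1]
[   1.7   -0.     2.1 -208.1 -380.5  165.1]
[   1.7   -0.     2.1 -221.6 -366.2  239.1]
```

>>> jog_arm(deltas=[[[0, 0, 0, -10, -15, 1, 50], [0.5, 0, 0.6, -24, -45, 2, 50], [0.8, 0, 1, -40, -75, 4, 50], [1, 0, 1.3, -55, -108, 5, 50], [1.4, 0, 1.7, -70, -139, 7, 50], [1.7, 0, 2.1, -80, -175, 15, 50], [1.7, 0, 2.1, -90, -210, 23, 50], [1.7, 0, 2.1, -100, -245, 31, 50], [1.7, 0, 2.1, -110, -280, 39, 50], [1.7, 0, 2.1, -118, -310, 46, 50], [1.7, 0, 2.1, -124, -328, 49, 50], [1.7, 0, 2.1, -124, -328, 49, 50]]])

```text
time: 16.73
ee_pos: [0.3884, -0.0858, 0.1933]
orientation: [0.319, 0.141, 0.936, -0.049]
contact_force: [0.5, 0.3, -0.9]
grip_width: 0.0592
gripper_force: 78.3
```

```bash
python3 chk.py w15; python3 - <<'E'
from h import *
for p,y,h in(((.50,-.185),-17,.17),((.558,-.185),-17,.115)):
    t=ori(y,38);print(delta(tcp(p,h,t),t))
E
```

```text
grasp [ 0.3773 -0.0824  0.2084] F [ 0.5  0.3 -0.9] T [ 0.03  0.29 -0.01] yaw -17.2 lean 37.7 q [-0.57 -0.67  2.45  0.25  0.74 -1.97] 0.059185552352804524 78.28194960951805 16.7333
300 [121]
315 [121]
330 [121]
[-8.000e-01 -1.000e-01 -4.000e-01 -9.020e+01 -5.280e+01  1.213e+02]
[-8.000e-01 -1.000e-01 -4.000e-01 -1.000e+02 -3.470e+01  1.986e+02]
```

>>> jog_arm(deltas=[[[-0.2, 0, 0, -15, -9, 20, 50], [-0.4, 0, -0.2, -30, -18, 40, 50], [-0.6, 0, -0.3, -45, -26, 60, 50], [-0.8, 0, -0.4, -60, -35, 81, 50], [-0.8, 0, -0.4, -75, -44, 101, 50], [-0.8, 0, -0.4, -90, -53, 121, 50], [-0.8, 0, -0.4, -94, -47, 146, 50], [-0.8, 0, -0.4, -97, -41, 172, 50], [-0.8, 0, -0.4, -100, -35, 190, 50], [-0.8, 0, -0.4, -100, -35, 198, 50], [-0.8, 0, -0.4, -100, -35, 198, 50], [-0.8, 0, -0.4, -100, -35, 198, 50]]])

```text
time: 17.78
ee_pos: [0.5693, -0.1762, 0.0968]
orientation: [0.319, 0.135, 0.937, -0.042]
contact_force: [-0.7, -1.0, -2.0]
grip_width: 0.0591
gripper_force: 78.3
```

```bash
python3 chk.py w16; python3 - <<'E'
from h import *
st=readout.get_state();M=rot(st["orientation"]).as_matrix();g=st["ee_pos"]-.019*M[:,2]
im=vision.snapshot("wrist")[:,:,::-1].copy()
hs=cv2.cvtColor(im,cv2.COLOR_BGR2HSV);y=cv2.inRange(hs,(22,120,100),(34,255,255))
tt=np.linspace(0,2*np.pi,60)
m,e,r=cam("wrist",st)
def pj(P): c=(np.array(P)-e)@r; return np.c_[m["cx"]+m["fx"]*c[:,0]/c[:,2],m["cy"]+m["fy"]*c[:,1]/c[:,2]]
ring=pj([(.558+.046*np.cos(a),-.185+.046*np.sin(a),.004) for a in tt])
for z,rad in((-.06,.024),(.013,.03)):
    cv2.polylines(im,[pj([g+[rad*np.cos(a),rad*np.sin(a),z] for a in tt]).astype(int)],True,(255,0,0),1)
cv2.polylines(im,[ring.astype(int)],True,(0,255,0),1);cv2.imwrite("pics/w16o.png",im)
t=ori(-17,38);print(delta(tcp((.558,-.185),.066,t),t))
E
```

```text
grasp [ 0.5582 -0.1731  0.1118] F [-0.7 -1.  -2. ] T [ 0.05  0.37 -0.03] yaw -15.8 lean 37.6 q [-0.53  0.14  2.11  0.55  0.3  -2.29] 0.05910883901375312 78.28038610517979 17.7833
300 [184]
315 [182]
330 [183]
[  0.7  -0.3   0.3  26.3 -11.9  39. ]
```

View pics/w16o.png

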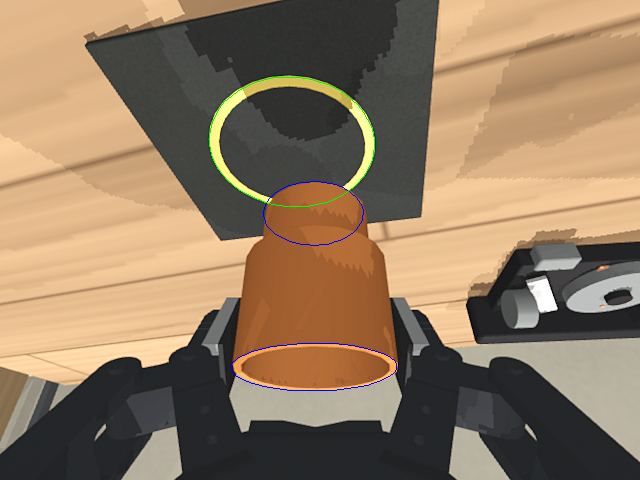

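The projected ring (green) and cup (blue) match the image. The unit is well to the right, and the cup needs ~12 mm sideways and ~48 mm down. Lower it.

>>> jog_arm(deltas=[[[0.3, -0.1, 0.1, -1, -4, 1, 50], [0.5, -0.2, 0.2, -2, -8, 2, 50], [0.7, -0.3, 0.3, -2, -12, 3, 50], [0.7, -0.3, 0.3, 2, -12, 8, 50], [0.7, -0.3, 0.3, 6, -12, 13, 50], [0.7, -0.3, 0.3, 10, -12, 18, 50], [0.7, -0.3, 0.3, 14, -12, 23, 50], [0.7, -0.3, 0.3, 18, -12, 28, 50], [0.7, -0.3, 0.3, 22, -12, 33, 50], [0.7, -0.3, 0.3, 24, -12, 36, 50], [0.7, -0.3, 0.3, 24, -12, 36, 50], [0.7, -0.3, 0.3, 24, -12, 36, 50]]])

```text
time: 18.88
ee_pos: [0.5692, -0.1885, 0.0541]
orientation: [0.321, 0.139, 0.935, -0.048]
contact_force: [-0.3, -0.2, -0.5]
grip_width: 0.0589
gripper_force: 78.3
```

```bash
python3 chk.py w17; python3 - <<'E'
from h import *
for h in(.066,.064,.062,.060):
    t=ori(-17,38);print(delta(tcp((.558,-.185),h,t),t))
E
```

```text
grasp [ 0.558  -0.1851  0.0691] F [-0.3 -0.2 -0.5] T [0.12 0.34 0.03] yaw -16.9 lean 37.9 q [-0.55  0.25  2.11  0.85  0.2  -2.61] 0.05889994702748511 78.29051077365875 18.8833
300 [131]
315 [130]
330 [131]
[ 0.  -0.   0.   2.3  0.1  2.6]
[ 0.  -0.   0.   3.5  0.1  4.1]
[ 0.  -0.   0.   4.8  0.1  5.7]
[ 0.  -0.   0.   6.   0.1  7.3]
```

>>> jog_arm(deltas=[[[0, 0, 0, 0.8, 0, 1, 50], [0, 0, 0, 1.6, 0, 2, 50], [0, 0, 0, 2.3, 0, 2.8, 50], [0, 0, 0, 3, 0, 3.6, 50], [0, 0, 0, 3, 0, 3.6, 50]]])

```text
time: 19.35
ee_pos: [0.569, -0.1879, 0.0491]
orientation: [0.321, 0.139, 0.935, -0.048]
contact_force: [0.1, 0.9, -0.8]
grip_width: 0.0591
gripper_force: 78.3
```

>>> jog_arm(deltas=[[[0, 0, 0, 0.3, 0, 0.4, 50], [0, 0, 0, 0.6, 0, 0.8, 50], [0, 0, 0, 0.6, 0, 0.8, 50]]])

```text
time: 19.6
ee_pos: [0.5691, -0.1879, 0.0482]
orientation: [0.321, 0.139, 0.935, -0.048]
contact_force: [-0.5, -0.7, -1.6]
grip_width: 0.0587
gripper_force: 78.3
```

```bash
python3 chk.py w18
```

```text
grasp [ 0.558  -0.1846  0.0632] F [-0.5 -0.7 -1.6] T [0.08 0.35 0.01] yaw -16.9 lean 37.9 q [-0.54  0.26  2.11  0.91  0.19 -2.67] 0.05865199691049068 78.29021573066711 19.6
300 [141]
315 [140]
330 [141]
```

>>> jog_arm(deltas=[[[0, 0, 0, 0.3, 0, 0.4, 50], [0, 0, 0, 0.6, 0, 0.8, 50], [0, 0, 0, 0.6, 0, 0.8, 50]]])

```text
time: 19.9
ee_pos: [0.5698, -0.1883, 0.0481]
orientation: [0.322, 0.139, 0.935, -0.048]
contact_force: [-1.5, 1.6, 3.2]
grip_width: 0.0592
gripper_force: 78.6
```

```bash
python3 chk.py w19; python3 - <<'E'
from h import *
im=vision.snapshot("scene")[:,:,::-1];b=im[160:300,160:320];w=cv2.imread("pics/w19.png")[60:420,190:450]
cv2.imwrite("pics/cmp4.png",np.hstack([cv2.resize(b,(480,420),interpolation=cv2.INTER_CUBIC),cv2.resize(w,(303,420))]))
E
```

```text
grasp [ 0.5586 -0.1848  0.0631] F [-1.5  1.6  3.2] T [0.12 0.2  0.04] yaw -16.9 lean 38.0 q [-0.54  0.26  2.11  0.92  0.19 -2.68] 0.05921248304752811 78.63527812063694 19.9
300 [140]
315 [139]
330 [140]
```

Contact felt (+3 N, height stopped at 63 mm). Open slowly.

>>> jog_arm(deltas=[[[0, 0, 0, 0, 0, 0, 62], [0, 0, 0, 0, 0, 0, 66], [0, 0, 0, 0, 0, 0, 72], [0, 0, 0, 0, 0, 0, 80], [0, 0, 0, 0, 0, 0, 85], [0, 0, 0, 0, 0, 0, 85], [0, 0, 0, 0, 0, 0, 85], [0, 0, 0, 0, 0, 0, 85]]])

```text
time: 20.67
ee_pos: [0.5692, -0.1881, 0.0473]
orientation: [0.321, 0.139, 0.935, -0.048]
contact_force: [0.6, -0.1, -0.1]
grip_width: 0.0849
gripper_force: 0.0
```

```bash
python3 chk.py w20; python3 - <<'E'
from h import *
st=readout.get_state();M=rot(st["orientation"]).as_matrix();g=np.array([.5586,-.1848])
im=vision.snapshot("wrist")[:,:,::-1].copy();tt=np.linspace(0,2*np.pi,60);m,e,r=cam("wrist",st)
def pj(P): c=(np.array(P)-e)@r; return np.c_[m["cx"]+m["fx"]*c[:,0]/c[:,2],m["cy"]+m["fy"]*c[:,1]/c[:,2]].astype(int)
for x,y,rad,z in((*g,.024,.004),(*g,.03,.077),(.558,-.185,.046,.004)):cv2.polylines(im,[pj([(x+rad*np.cos(a),y+rad*np.sin(a),z) for a in tt])],True,(0,255,0),1)
cv2.imwrite("pics/w20o.png",im)
E
```

```text
grasp [ 0.558  -0.1847  0.0623] F [ 0.6 -0.1 -0.1] T [0.07 0.23 0.  ] yaw -16.9 lean 37.9 q [-0.55  0.26  2.11  0.92  0.19 -2.68] 0.084935827176623 0.0 20.6667
300 [143]
315 [142]
330 [143]
```

View pics/w20o.png

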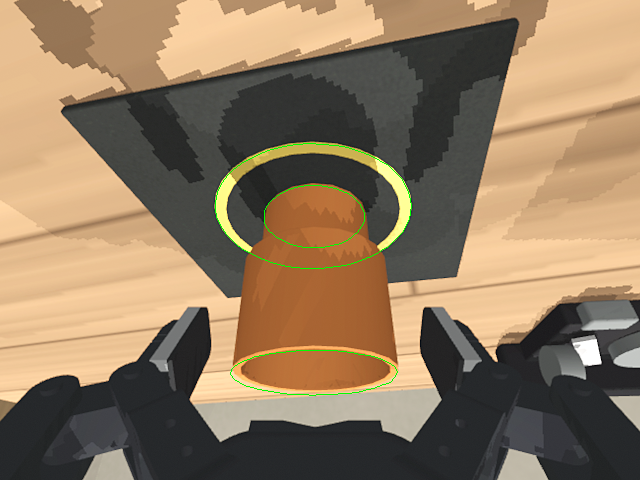

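The cup stands upright on the mat, centred in the ring (foot at ~(315,216), ring centre ~(313,205)), and the fingers are clear on both sides. Back out along the tool axis.

>>> jog_arm(deltas=[[[0, 0, 0, 0, 0, -8, 85], [0, 0, 0, 0, 0, -20, 85], [0, 0, 0, 0, 0, -35, 85], [0, 0, 0, 0, 0, -55, 85], [0, 0, 0, 0, 0, -75, 85], [0, 0, 0, 0, 0, -95, 85], [0, 0, 0, 0, 0, -115, 85], [0, 0, 0, 0, 0, -130, 85], [0, 0, 0, 0, 0, -140, 85], [0, 0, 0, 0, 0, -140, 85], [0, 0, 0, 0, 0, -140, 85], [0, 0, 0, 0, 0, -140, 85]]])

```text
time: 21.77
ee_pos: [0.4868, -0.163, 0.1574]
orientation: [0.321, 0.139, 0.935, -0.048]
contact_force: [-0.4, 0.2, -0.4]
grip_width: 0.0847
gripper_force: 0.0
```

```bash
python3 chk.py w21; python3 - <<'E'
from h import *
im=vision.snapshot("scene")[:,:,::-1];cv2.imwrite("pics/scene3.png",im)
hs=cv2.cvtColor(im,cv2.COLOR_BGR2HSV);o=cv2.inRange(hs,(3,150,60),(11,255,255))
k,l,s,c=cv2.connectedComponentsWithStats(o)
print([(s[i].tolist(),c[i].round(0).tolist()) for i in range(1,k) if s[i,4]>80])
m,e,r=cam("scene")
for z in(.004,.04,.077):
    q=r.T@(np.array([.558,-.185,z])-e);print(m["cx"]+m["fx"]*q[0]/q[2],m["cy"]+m["fy"]*q[1]/q[2])
E
```

```text
grasp [ 0.4757 -0.1596  0.1723] F [-0.4  0.2 -0.4] T [0.08 0.29 0.01] yaw -16.9 lean 37.9 q [-0.61 -0.19  2.26  0.44  0.47 -2.22] 0.0846862949671595 0.0 21.7667
300 [137]
315 [136]
330 [137]
[([569, 0, 25, 20, 173], [581.0, 9.0]), ([601, 49, 39, 39, 445], [621.0, 68.0]), ([575, 50, 30, 25, 137], [588.0, 63.0]), ([548, 53, 30, 20, 113], [564.0, 61.0]), ([212, 220, 29, 39, 536], [227.0, 238.0]), ([599, 288, 15, 39, 84], [606.0, 309.0])]
228.62095315944038 251.4192017853225
226.60658104216358 240.40095586021138
224.44242337302362 228.56341044604235
```

```bash
python3 -c "
from cell import robot
print(robot.hand_in())"
```

```text
the job is handed in; nothing more can be done
None
```

The orange cup was twisted free and now stands upright inside the yellow ring on the mat farthest to the robot's right; the job is handed in at about 22 s, and the grey cup was still on its stand whenever I checked, but I viewed 13 pictures, over the limit of 10.

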